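# Load the bulb shaker and set its timer

## Robot

A 6-joint arm with a two-finger parallel gripper is mounted at the origin on the work surface. World frame = base frame: x ahead of the robot, y to its left, z up, the work surface at z = 0. Lengths are in m, angles in rad, forces in N, time in s.
With the tool pointing down it reaches from about 0.25 to 0.775 m from the base axis. Payload 4 kg.
Tool frame: the origin (TCP) lies midway between the tips of the shut fingers; the grasp point (between the pads) lies robot.grip_point_offset behind it (robot.grip_point_offset is the distance from the TCP to the grasp point, in m); z points along the fingers, x is the direction in which the jaws open and shut, and the axes are right-handed (so a half turn about z gives the same grasp; the last joint's range is limited). The gripper opens to 94 mm and grips with 3 to 60 N. Pads are 16 mm wide; open, the fingers measure 119 mm over their backs; the gripper's body (75 mm by 177 mm) begins 78 mm behind the grasp point.
Start: joints at [1.045, 0.087, 1.371, -0, 1.684, -0.103], TCP at [0.226, 0.502, 0.206] pointing down, gripper open.
Joint ranges: [-3.1, 3.1], [-0.76, 2.03], [0.27, 2.55], [-1.08, 4.22], [0.17, 2.65], [-2.57, 2.57]. Speed limits (rad/s): [2.79, 2.79, 3.14, 3.14, 3.14, 3.14].

## Interface

Orientations are given as [roll, pitch, yaw] about the fixed x, y, z axes, in that order (R = Rz(yaw) Ry(pitch) Rx(roll)).
In Python, from bench import robot, optics, finder gives the robot as it stands. The module is installed in compiled form; this text tells all that it offers.
- The arm moves only by the tool arm_command, never from a script. Its argument "plan" is a list of rows, each a list of 5 numbers: the opening, from 0 (shut) to 1 (fully open), then the shift along the world's x, y, z in m, then the turn about the world's z in degrees. A call has 1 to 10 rows; each row is the pose to reach, as a shift and turn from the pose commanded when the call began; what a row does not reach only later rows make up. A row lasts 1/8 s, in which the tool goes at most 62.5 mm and 10.7 degrees, less where a joint would pass 70% of its speed; a pose out of reach is approached as far as the arm can. A call with a gripper value outside its range is refused whole. The fingers move at their own pace and stop on an object; the grip force is fixed at half the most. Time passes only in rows, so rows that repeat a pose let the fingers close. It gives the time, the measured TCP pose, the force and the opening at its end, in the units of the state.
- robot.get_obs(): the state, without advancing time (a new reading comes with each control period).
- optics.snapshot(name): name is "scene" or "side" or "wrist"; returns a dict with "image" (384x512x3 uint8, red, green, blue), "fx", "fy", "cx", "cy" (pixels), "position" and "rotation" of the camera in the world; the wrist camera has in their place "hand_eye" (4x4, takes a point from camera to tool coordinates, whose origin is the TCP and whose axes are the tool frame's). Camera axes: x right, y down, z forward; pixel columns grow to the right and rows downward; lengths in m; the calibration is good to about 2 mm. A picture is of the moment at which its call begins: read the wrist's pose just before it. There is no depth.
- robot.close_job(): hands the job in, once; it reports no verdict.
Trained networks look in the newest picture that a camera, given by its name, has taken for a name from the list of things; names that differ only in an ending like _2 or _b are one class to them, and where a whole thing is asked for, a point or a joint stands for the part that bears it (a point fixed in the world has none). Each returns a list of dicts, best first, with "p" (0 to 1); they miss things now and then, are a little off and sometimes report something else, mostly with a low value. They report only what shows in the picture. A call takes as long as a camera call. They do not tell look-alikes from the thing itself.
- finder.masks_of(label, camera): "pixels" (384x512 bool, what is visible of it) and "extent" ([left, top, right, bottom] in pixels, round what is visible of it).
The state is a dict: "time": time; "joint_positions": joint angles; "qvel": joint speeds; "joint_torque": joint torques, N m; "tool_pos": TCP position; "ee_rot": TCP orientation; "wrist_force": force on the tool from outside, world axes, zero at the start; "wrist_torque": the same for the moment, N m; "width": finger opening in m.
Only numpy, scipy, OpenCV 4.12 (cv2) and the standard library are available. Lean on these libraries where they do the work, as an engineer would, in place of code of your own. Each camera call takes 0.05 s, during which the arm holds its last target.

## Task

Get the bulb shaker ready to clean the bulbs. First, with its base still empty, turn the timer dial anticlockwise all the way back to its stop (off); leave it off while you seat the green bowl fully down over the base's two pegs, put every bulb from the black tray into the bowl and set the pale lid squarely on it. Last, turn the dial clockwise five clicks from the stop, and leave the canister standing where it is.

Things in the scene. Friction and masses are not known exactly. Their poses are not given: they have to be found in the camera images.
- seat (a point): Point at the centre of the round white patch (164 mm wide) on the top face of the shaker base, a fixed grey box 50 mm high. z up; x along the line of two upright orange pegs, at x = +36 and -36 mm, 10 mm thick, 12 mm high, tapered at the top; y away from the dial. The box reaches from x = -90 to +90 and y = -210 to +90 mm.
- dial_grip (a point): Black dial on the base's top, vertical axis, 165 mm from the seat point along its -y. A 58 mm disc, 9 mm high, carries a grip bar 44 mm long (own x), 14 wide (own y), its top 33 mm above the box. The point is on the axis, 22 mm above the box. Own x turns with the bar towards the end with the yellow pointer. Nine marks 24 degrees apart on the box; the red one is the stop.
- dial (a joint): Dial angle in rad: 0 at the stop (pointer to the red mark, along the seat's +x), growing clockwise seen from above, up to 3.35. It clicks into a sprung detent every 0.419 rad (24 degrees); the fifth click is 2.094. A click takes about 0.1 N m; let go between two, it springs to the nearest. It starts at the second, third or fourth click.
- bowl_grip (a point): Loose green bowl, rim diameter 160 mm, wall 4.5, rim 80 mm above its underside, inner floor at 19 mm; 0.26 to 0.44 kg. A white grip post in its centre, 36 mm (x) x 16 mm (y), rises from the floor to 67 mm. The point is in the post, on the bowl's axis, 55 mm above the underside; z up. Seated, it is 55 mm above the seat point and x is parallel to the seat's x, either way round.
- bowl_foot (a point): Centre of the bowl's underside, same axes as bowl_grip. The foot is a square 100 x 100 x 14 mm with two square sockets 13.5 mm wide, 14 mm deep, at x = +36 and -36 mm, that take the base's pegs. Seated, this point coincides with the seat point.
- lid_grip (a point): Loose pale, slightly see-through lid, 168 mm wide, rim plate 6 mm thick; below it a plug 138 mm wide, 8 mm deep drops inside the bowl's rim (inside diameter 151 mm); on top a white grip bar 40 mm (x) x 16 mm (y), 30 mm high. The point is in the bar, 31 mm above the plug's underside; z up. On the bowl it is 48 mm above the bowl_grip point. Starts flat, plug down; 0.12 to 0.21 kg.
- tray_in (a point): Inner floor centre of the shallow black plant tray, fixed; outside 140 mm (x) x 170 mm (y), walls 3 mm thick, 12 mm high in all.
- bulb1_c (a point): Loose brown flower bulb, round, 38 mm widest diameter (between 17 and 29 mm above its base), flat base of 22 mm, 47 mm tall, 50 g. The point is on its axis half-way up; z is its axis, up at the start. It stands in the tray; two to four bulbs are present, the others absent (None).
- bulb2_c (a point): Loose brown flower bulb, round, 38 mm widest diameter (between 17 and 29 mm above its base), flat base of 22 mm, 47 mm tall, 50 g. The point is on its axis half-way up; z is its axis, up at the start. It stands in the tray; two to four bulbs are present, the others absent (None).
- bulb3_c (a point): Loose brown flower bulb, round, 38 mm widest diameter (between 17 and 29 mm above its base), flat base of 22 mm, 47 mm tall, 50 g. The point is on its axis half-way up; z is its axis, up at the start. It stands in the tray; two to four bulbs are present, the others absent (None).
- bulb4_c (a point): Loose brown flower bulb, round, 38 mm widest diameter (between 17 and 29 mm above its base), flat base of 22 mm, 47 mm tall, 50 g. The point is on its axis half-way up; z is its axis, up at the start. It stands in the tray; two to four bulbs are present, the others absent (None).
- canister: Small aluminium canister with clipped lid, diameter 64 mm, 72 mm high; to be left alone. Origin at the middle of its underside.
Not all that is in view belongs to the job. Leave any blue or red look-alike of the part that bears bulb2_c alone.

How it is judged:
On the way, in this order (a step that is already met when the one before it is completed fails the run):
1. with no bowl on the base, the dial is turned back to its stop (value of joint dial below 0.12 rad and horizontal distance between bowl_grip and seat above 0.06 m), for 0.2 s.
2. with the dial still at its stop, the bowl is seated, all bulbs are in it and the lid is on (value of joint dial below 0.12 rad and horizontal distance between bowl_grip and seat below 0.004 m and z of bowl_grip in the frame of seat below 0.0575 m and angle between the x axis of bowl_grip and the x axis of seat, either way round below 0.07 rad and angle between each of bowl_grip, lid_grip's own z axis and vertical below 0.04 rad and horizontal distance between each of bulb1_c, bulb2_c, bulb3_c, bulb4_c and bowl_grip below 0.072 m and z of bulb1_c in the frame of bowl_grip between -0.05 and 0.015 m and z of bulb2_c in the frame of bowl_grip between -0.05 and 0.015 m and z of bulb3_c in the frame of bowl_grip between -0.05 and 0.015 m and z of bulb4_c in the frame of bowl_grip between -0.05 and 0.015 m and horizontal distance between lid_grip and bowl_grip below 0.008 m and z of lid_grip in the frame of bowl_grip between 0.043 and 0.0505 m), for 0.2 s.
3. the dial is turned to the fifth click (value of joint dial between 1.9644 and 2.2244 rad), for 0.2 s.
At the end, for the whole second after the job is handed in: The bowl is fully down over both pegs (within 4 mm of the seat's centre and 2.5 mm of its full depth, upright), every bulb is inside it, the lid lies flat on the bowl's rim within 8 mm of centre, and the dial rests at the fifth click (within 0.13 rad) (all of step 3 and horizontal distance between bowl_grip and seat below 0.004 m and z of bowl_grip in the frame of seat below 0.0575 m and angle between the x axis of bowl_grip and the x axis of seat, either way round below 0.07 rad and angle between each of bowl_grip, lid_grip's own z axis and vertical below 0.04 rad and horizontal distance between each of bulb1_c, bulb2_c, bulb3_c, bulb4_c and bowl_grip below 0.072 m and z of bulb1_c in the frame of bowl_grip between -0.05 and 0.015 m and z of bulb2_c in the frame of bowl_grip between -0.05 and 0.015 m and z of bulb3_c in the frame of bowl_grip between -0.05 and 0.015 m and z of bulb4_c in the frame of bowl_grip between -0.05 and 0.015 m and horizontal distance between lid_grip and bowl_grip below 0.008 m and z of lid_grip in the frame of bowl_grip between 0.043 and 0.0505 m and velocity of joint dial between -0.15 and 0.15 rad/s); the robot touches nothing.
It fails at once if the canister is moved more than 40 mm (distance of canister from where it was at the start of the episode above 0.04 m).
Of bulb1, bulb2, bulb3, bulb4 only 2 to 4 are there at a start; the rules pass over those that are not, and their reading is None.
At some moment in a run one of bulb1, bulb2, bulb3, bulb4, lid may be knocked a few centimetres aside while the robot is not near it.
It also fails if it takes over 208 s, if anything falls off the work surface, if the arm or the gripper's body presses on something with over 40 N, if the wrist force passes 120 N, or if a joint passes its speed limit or range.

## Working session

There is one attempt and no reset: what is moved stays moved. The work goes in short steps, Python scripts to look and compute and a tool call to move; the robot and the scene stay as the last step left them, time stands still between calls to the robot, and variables do not carry over. Pictures are saved under pics/ and viewed, and the job is handed in when it is done.

Besides the shell and the picture viewer there is one more tool, called as name(argument=value, ...) on one line, values as JSON. arm_command: Moves the arm, as the interface text tells. Its arguments: {"type":"object","properties":{"plan":{"type":"array","items":{"type":"array","items":{"type":"number"}}}},"required":["plan"]}

```bash
mkdir -p pics
cat > h.py <<'E'
import numpy as np, cv2
from bench import robot, optics, finder
from scipy.spatial.transform import Rotation as R
def snap(cam,name=None):
    o=robot.get_obs(); s=optics.snapshot(cam)
    if cam=='wrist':
        T=np.eye(4);T[:3,:3]=R.from_euler('xyz',o['ee_rot']).as_matrix();T[:3,3]=o['tool_pos']
        M=T@np.array(s['hand_eye']); s['position']=M[:3,3]; s['rotation']=M[:3,:3]
    s['rotation']=np.array(s['rotation']); s['position']=np.array(s['position'])
    if s['rotation'].ndim==1: s['rotation']=R.from_euler('xyz',s['rotation']).as_matrix()
    if name: cv2.imwrite(f'pics/{name}.png',s['image'][:,:,::-1])
    return s
def toplane(s,u,v,z):
    d=s['rotation']@np.array([(u-s['cx'])/s['fx'],(v-s['cy'])/s['fy'],1.0])
    return s['position']+d*(z-s['position'][2])/d[2]
def proj(s,p):
    c=s['rotation'].T@(np.array(p)-s['position']); return np.array([s['fx']*c[0]/c[2]+s['cx'],s['fy']*c[1]/c[2]+s['cy']])
E
python3 - <<'E'
from h import *
o=robot.get_obs(); print({k:np.round(v,3) for k,v in o.items()}, robot.grip_point_offset)
for c in ['scene','side','wrist']:
    s=snap(c,c+'0'); print(c,s['position'],s['rotation'].round(3).tolist(),s['fx'],s['cx'],s['cy'])
    for l in ['dial','dial_grip','bowl_grip','lid_grip','bulb1_c','canister','tray_in','seat']:
        try:
            for m in finder.masks_of(l,c): print(l,round(m['p'],2),np.round(m['extent']),m['pixels'].sum())
        except Exception as e: print(l,e)
E
```

```text
{'time': np.float64(0.0), 'joint_positions': array([ 1.045,  0.088,  1.372,  0.   ,  1.684, -0.103]), 'qvel': array([ 0.001, -0.   ,  0.   , -0.001,  0.001, -0.   ]), 'joint_torque': array([ 0.0000e+00, -3.4017e+01, -3.0243e+01,  7.2000e-02,  3.3000e-02,
       -0.0000e+00]), 'tool_pos': array([0.225, 0.501, 0.204]), 'ee_rot': array([-3.141e+00,  2.000e-03,  1.148e+00]), 'wrist_force': array([ 0.311, -0.225, -0.483]), 'wrist_torque': array([0.028, 0.019, 0.014]), 'width': np.float64(0.094)} 0.0188
scene [ 1.08343103 -0.4145341   1.1492819 ] [[0.556, 0.673, -0.487], [0.831, -0.448, 0.329], [0.003, -0.588, -0.809]] 415.345165984175 254.33312755842505 186.18636651607176
dial 0.53 [232. 235. 257. 258.] 310
dial_grip 0.67 [236. 238. 254. 258.] 270
bowl_grip 0.71 [129. 228. 186. 287.] 2463
lid_grip 0.69 [320. 164. 374. 201.] 1547
canister 0.86 [188. 195. 209. 220.] 490
tray_in 0.79 [274. 143. 335. 185.] 1234
seat 0.74 [218. 194. 328. 286.] 5583
side [-0.19907251  0.905344    0.96925738] [[-0.817, -0.376, 0.437], [-0.576, 0.512, -0.637], [0.016, -0.772, -0.635]] 492.2524836909682 253.02434147623356 195.31340845305328
dial_grip 0.2 [159. 260. 242. 306.] 685
lid_grip 0.88 [109. 230. 162. 277.] 1459
canister 0.55 [283. 171. 305. 195.] 228
tray_in 0.61 [157. 261. 242. 305.] 685
seat 0.61 [198. 203. 230. 224.] 351
wrist [0.15486373 0.53392375 0.38441402] [[0.411, 0.879, 0.242], [0.912, -0.396, -0.109], [-0.001, 0.265, -0.964]] 311.2369849429756 255.92924248740442 189.18394097042773
bowl_grip 0.71 [113. 281. 232. 384.] 5025
lid_grip 0.8 [190. 366. 265. 382.] 821
bulb1_c 0.61 [116. 338. 133. 361.] 201
canister 0.46 [190. 366. 267. 382.] 835
tray_in 0.83 [115. 280. 231. 384.] 5160
```

Run:
```python
import cv2
a=cv2.imread('pics/scene0.png');cv2.imwrite('pics/sceneZ.png',cv2.resize(a[130:300,110:400],None,fx=2.75,fy=2.75,interpolation=cv2.INTER_CUBIC))
```

```text
(no output)
```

View pics/scene0.png

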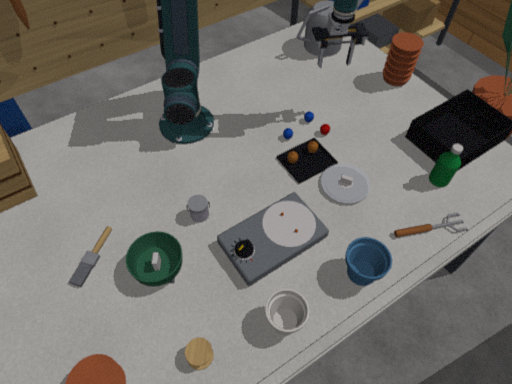

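View pics/side0.png

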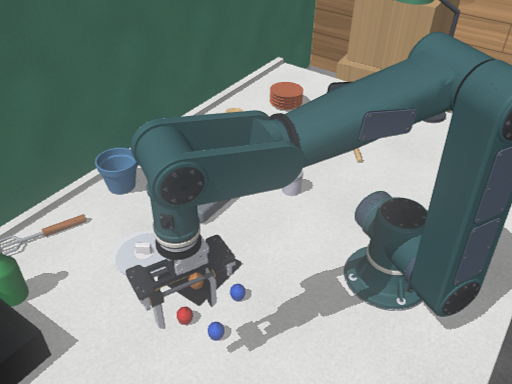

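View pics/wrist0.png

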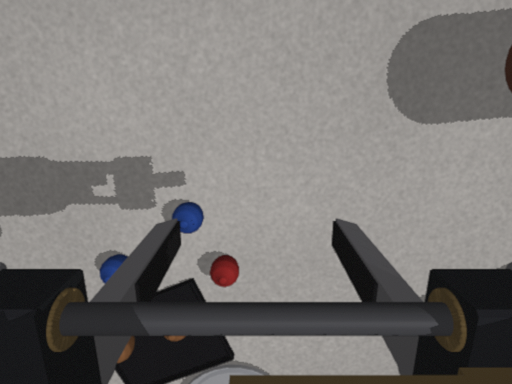

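```bash
ls pics
```

```text
scene0.png
sceneZ.png
side0.png
wrist0.png
```

View pics/sceneZ.png

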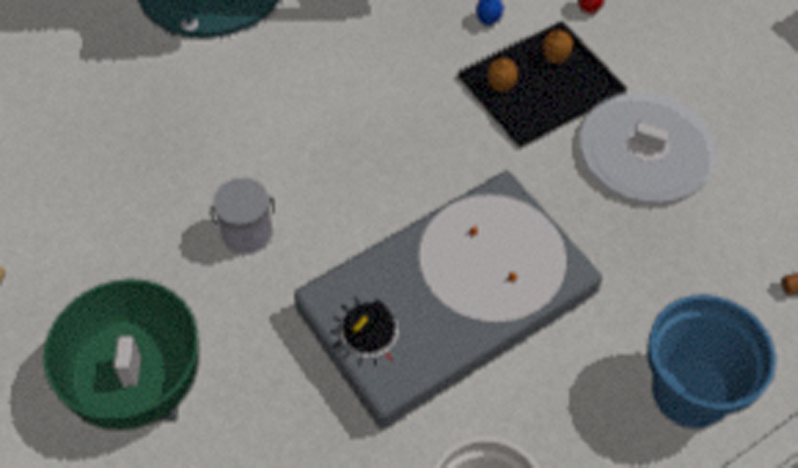

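Run:
```python
from h import *
s=snap('scene')
z=lambda x,y,h:toplane(s,110+x/2.75,130+y/2.75,h)
for n,p in dict(pegA=(473,231,.06),pegB=(512,277,.06),dial=(369,328,.065),red=(389,356,.05),c1=(505,173,.05),c2=(598,280,.05),c3=(385,415,.05),c4=(300,297,.05),
 patch=(492,257,.05),ptr=(360,325,.083),post_top=(126,352,.067),bulb1=(503,75,.023),bulb2=(557,45,.023),t1=(459,74,.012),t2=(562,24,.012),t3=(624,88,.012),t4=(519,146,.012),lid=(645,148,.014),lidbar=(650,130,.044),can=(244,195,.072)).items(): print(n,z(*p).round(4)[:2])
for l,h in [('lid_grip',.014),('bowl_grip',.07)]:
  m=finder.masks_of(l,'scene')[0]; e=m['extent']; print(l,toplane(s,(e[0]+e[2])/2,(e[1]+e[3])/2,h))
```

```text
pegA [0.563 0.04 ]
pegB [0.6346 0.0406]
dial [ 0.6022 -0.1247]
red [ 0.6349 -0.121 ]
c1 [0.514  0.1228]
c2 [0.6861 0.1214]
c3 [ 0.6876 -0.1608]
c4 [ 0.5223 -0.1628]
patch [0.5977 0.0417]
ptr [ 0.6021 -0.1354]
post_top [ 0.4863 -0.3506]
bulb1 [0.3755 0.2264]
bulb2 [0.3737 0.3162]
t1 [0.3356 0.1862]
t2 [0.341  0.3523]
t3 [0.4722 0.3492]
t4 [0.4712 0.1804]
lid [0.5609 0.307 ]
lidbar [0.5574 0.311 ]
can [ 0.3854 -0.1532]
lid_grip [0.55717817 0.31412846 0.014     ]
bowl_grip [ 0.48502875 -0.3526458   0.07      ]
```

arm_command(plan=[[1,0.375,-0.69,0.05,-72],[1,0.375,-0.69,0.05,-72],[1,0.375,-0.69,0.05,-72],[1,0.375,-0.69,0.05,-72],[1,0.375,-0.69,0.05,-72],[1,0.375,-0.69,0.05,-72],[1,0.375,-0.69,0.05,-72],[1,0.375,-0.69,0.05,-72],[1,0.375,-0.69,0.05,-72],[1,0.375,-0.69,0.05,-72]])

```text
time: 2.75
tool_pos: [0.5243, -0.0484, 0.2456]
ee_rot: [-3.141, -0.001, -0.109]
wrist_force: [0.5, 0.7, 0.1]
width: 0.0938
```

arm_command(plan=[[1,0.075,-0.14,0.0,0],[1,0.075,-0.14,0.0,0],[1,0.075,-0.14,0.0,0],[1,0.075,-0.14,0,0],[1,0.075,-0.14,0,0]])

```text
time: 3.38
tool_pos: [0.5983, -0.1859, 0.2452]
ee_rot: [-3.141, 0.0, -0.108]
wrist_force: [0.7, -0.2, 1.1]
width: 0.0942
```

Run:
```python
from h import *
s=snap('wrist','wrist1'); print(robot.get_obs()['tool_pos'], robot.get_obs()['ee_rot'])
for l in ['dial','dial_grip','seat']:
    for m in finder.masks_of(l,'wrist'): print(l,round(m['p'],2),np.round(m['extent']))
```

```text
[ 0.59833152 -0.18537321  0.24557613] [-3.14120142e+00 -3.14564312e-04 -1.07547620e-01]
dial 0.78 [222.  89. 274. 141.]
dial_grip 0.92 [224.  91. 276. 142.]
seat 0.77 [152.   2. 328. 163.]
```

View pics/wrist1.png

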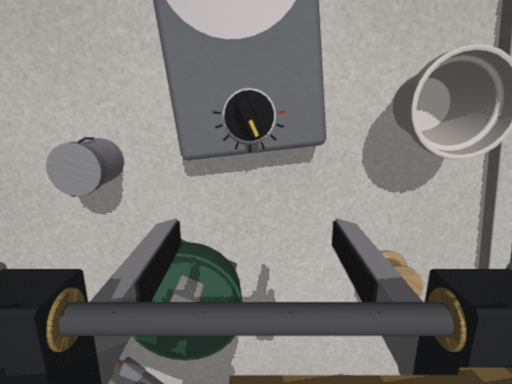

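Run:
```python
from h import *
s=snap('wrist')
a=s['image'][:,:,::-1]
cv2.imwrite('pics/w1z.png',cv2.resize(a[0:170,150:350],None,fx=4,fy=3.5,interpolation=cv2.INTER_CUBIC)[:600])
hsv=cv2.cvtColor(s['image'],cv2.COLOR_RGB2HSV)
m=(hsv[...,1]>120)&(hsv[...,0]>18)&(hsv[...,0]<35)&(hsv[...,2]>100); m[:60]=0;m[170:]=0;m[:,:200]=0;m[:,300:]=0
v,u=np.nonzero(m); print(u.min(),u.max(),v.min(),v.max())
P=np.array([toplane(s,x,y,.083) for x,y in zip(u,v)])[:,:2]; c=P.mean(0); w,V=np.linalg.eigh(np.cov(P.T)); print('ptr',c,V[:,1],np.degrees(np.arctan2(V[1,1],V[0,1])))
mm=finder.masks_of('dial','wrist')[0]['pixels']; v,u=np.nonzero(mm); print(toplane(s,u.mean(),v.mean(),.059))
e=finder.masks_of('dial','wrist')[0]['extent']; print(toplane(s,(e[0]+e[2])/2,(e[1]+e[3])/2,.058))
r=(hsv[...,1]>120)&((hsv[...,0]>170)|(hsv[...,0]<6))&(hsv[...,2]>80); r[:90]=0; r[130:]=0; r[:,:265]=0; r[:,300:]=0
v,u=np.nonzero(r);print('red',u.mean(),v.mean(),toplane(s,u.mean(),v.mean(),.05))
for p in [(184,158),(325,142)]: print(toplane(s,*p,.05))
```

```text
249 258 120 136
ptr [ 0.60058365 -0.13324047] [-0.31667759  0.94853324] 108.46211834749738
[ 0.59605271 -0.12064654  0.059     ]
[ 0.59869819 -0.12129638  0.058     ]
red 281.0 112.07142857142857 [ 0.63435119 -0.12077578  0.05      ]
[ 0.51245508 -0.16217131  0.05      ]
[ 0.68384111 -0.16116782  0.05      ]
```

View pics/w1z.png

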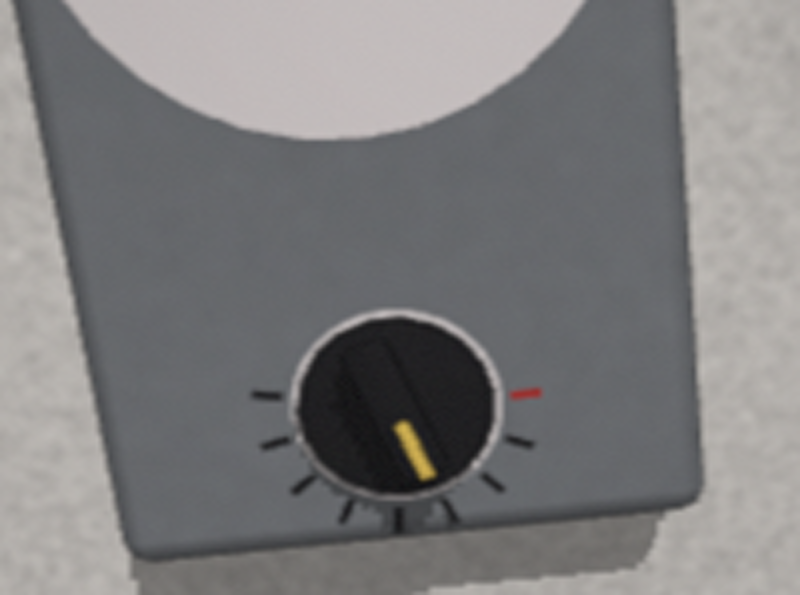

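arm_command(plan=[[1,0,0.063,-0.04,10],[1,0,0.063,-0.09,20],[1,0,0.063,-0.14,24],[1,0,0.063,-0.165,24],[1,0,0.063,-0.181,24],[1,0,0.063,-0.181,24]])

```text
time: 4.47
tool_pos: [0.598, -0.1232, 0.0634]
ee_rot: [-3.141, 0.001, 0.31]
wrist_force: [-0.6, 0.4, -0.3]
width: 0.0938
```

arm_command(plan=[[0,0,0,0,0],[0,0,0,0,0],[0,0,0,0,0],[0,0,0,0,0],[0,0,0,0,0],[0,0,0,0,0]])

```text
time: 5.22
tool_pos: [0.5985, -0.1234, 0.0641]
ee_rot: [-3.141, 0.0, 0.31]
wrist_force: [-0.1, -0.0, 0.3]
width: 0.0378
```

arm_command(plan=[[0,0,0,0,0],[0,0,0,0,0],[0,0,0,0,0],[0,0,0,0,0],[0,0,0,0,0],[0,0,0,0,0]])

```text
time: 5.98
tool_pos: [0.5978, -0.1236, 0.0641]
ee_rot: [-3.141, 0.002, 0.31]
wrist_force: [-6.4, -0.5, 1.2]
width: 0.0141
```

arm_command(plan=[[0,0,0,0,9],[0,0,0,0,18],[0,0,0,0,27],[0,0,0,0,36],[0,0,0,0,45],[0,0,0,0,54],[0,0,0,0,63],[0,0,0,0,72],[0,0,0,0,73],[0,0,0,0,73]])

```text
time: 7.22
tool_pos: [0.5993, -0.1215, 0.0642]
ee_rot: [3.14, -0.004, 1.582]
wrist_force: [0.1, 6.0, 1.0]
width: 0.0135
```

Run:
```python
from h import *
o=robot.get_obs(); print(o['ee_rot'],o['wrist_torque'],o['wrist_force'],o['width'])
```

```text
[ 3.13982077 -0.00356787  1.58244663] [ 1.00000923  0.03326784 -0.23105673] [0.09046469 6.02691876 1.00469295] 0.013544066945564858
```

arm_command(plan=[[1,0,0,0,0],[1,0,0,0,0],[1,0,0,0,0],[1,0,0,0,0],[1,0,0,0.03,0],[1,0,0,0.08,0],[1,0,0,0.14,0],[1,-0.01,-0.06,0.2,0],[1,-0.02,-0.12,0.23,0],[1,-0.03,-0.18,0.23,0]])

```text
time: 8.48
tool_pos: [0.5729, -0.2825, 0.2945]
ee_rot: [3.136, 0.003, 1.586]
wrist_force: [0.5, 0.2, 0.2]
width: 0.0937
```

arm_command(plan=[[1,0,-0.05,0,0],[1,0,-0.05,0,0],[1,0,-0.05,0,0]])

```text
time: 8.85
tool_pos: [0.5722, -0.3308, 0.29]
ee_rot: [-3.141, -0.001, 1.584]
wrist_force: [-0.3, 0.9, -0.2]
width: 0.0942
```

Run:
```python
from h import *
s=snap('wrist','wrist2'); print(robot.get_obs()['tool_pos'], robot.get_obs()['ee_rot'])
t=snap('scene','scene2'); a=t['image'][:,:,::-1]
cv2.imwrite('pics/s2z.png',cv2.resize(a[180:300,120:320],None,fx=4,fy=4,interpolation=cv2.INTER_CUBIC))
for l in ['bowl_grip']:
    for m in finder.masks_of(l,'wrist'): print(l,round(m['p'],2),np.round(m['extent'])); e=m['extent'];print(toplane(s,(e[0]+e[2])/2,(e[1]+e[3])/2,.08))
```

```text
[ 0.57244539 -0.33007615  0.29045437] [ 3.14155970e+00 -6.82087435e-04  1.58524016e+00]
bowl_grip 0.82 [170.  20. 307. 161.]
[ 0.47976916 -0.35178994  0.08      ]
bowl_grip 0.15 [359. 114. 511. 242.]
[ 0.58385622 -0.10050133  0.08      ]
```

View pics/wrist2.png

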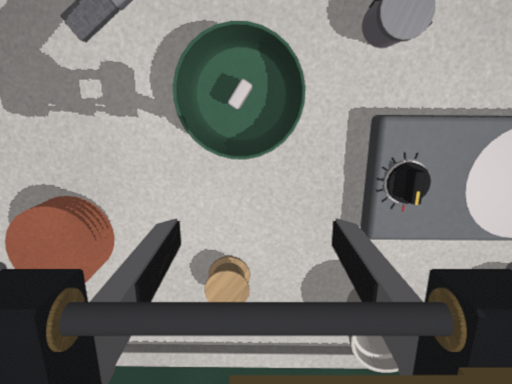

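View pics/s2z.png

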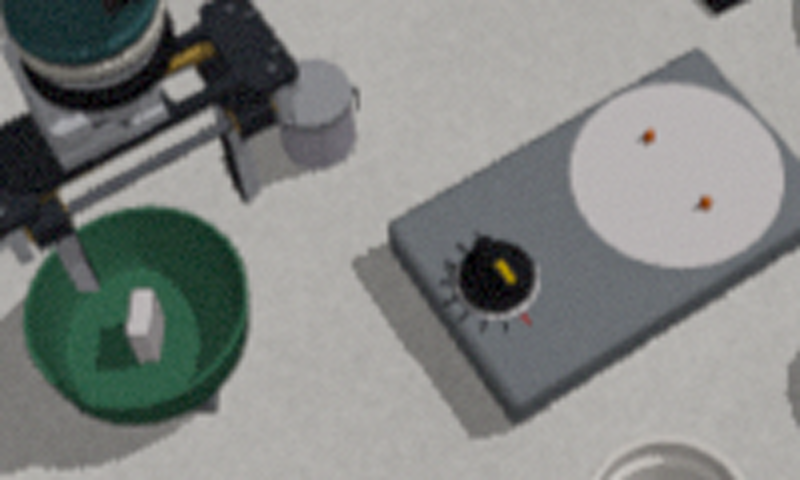

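Run:
```python
from h import *
s=snap('wrist','wrist3')
a=s['image'][:,:,::-1]
cv2.imwrite('pics/w3z.png',cv2.resize(a[100:250,340:512],None,fx=4,fy=4,interpolation=cv2.INTER_CUBIC))
hsv=cv2.cvtColor(s['image'],cv2.COLOR_RGB2HSV)
m=(hsv[...,1]>120)&(hsv[...,0]>18)&(hsv[...,0]<35)&(hsv[...,2]>100); m[:150]=0;m[220:]=0;m[:,:380]=0;m[:,450:]=0
v,u=np.nonzero(m); print(u.min(),u.max(),v.min(),v.max())
P=np.array([toplane(s,x,y,.083) for x,y in zip(u,v)])[:,:2]; c=P.mean(0); w,V=np.linalg.eigh(np.cov(P.T)); print('ptr',c,V[:,1],np.degrees(np.arctan2(V[1,1],V[0,1])))
# post top: bright white in bowl
m=(hsv[...,1]<40)&(hsv[...,2]>185); mm=np.zeros_like(m); mm[60:130,200:280]=1; m&=mm
v,u=np.nonzero(m); print('post',len(u),u.min(),u.max(),v.min(),v.max())
P=np.array([toplane(s,x,y,.067) for x,y in zip(u,v)])[:,:2]; r=cv2.minAreaRect((P*1e4).astype(np.float32)); print(r)
w,V=np.linalg.eigh(np.cov(P.T)); print(P.mean(0),np.degrees(np.arctan2(V[1,1],V[0,1])))
cv2.imwrite('pics/w3b.png',cv2.resize(a[10:170,160:320],None,fx=3.7,fy=3.7,interpolation=cv2.INTER_CUBIC))
```

```text
414 418 191 204
ptr [ 0.60893329 -0.12090857] [-0.999934   -0.01148888] -179.34172126177842
post 283 229 250 80 106
((4829.85205078125, -3510.918701171875), (127.74398040771484, 323.7835693359375), 57.338077545166016)
[ 0.4828376  -0.35098059] 147.247647121121
```

View pics/w3z.png

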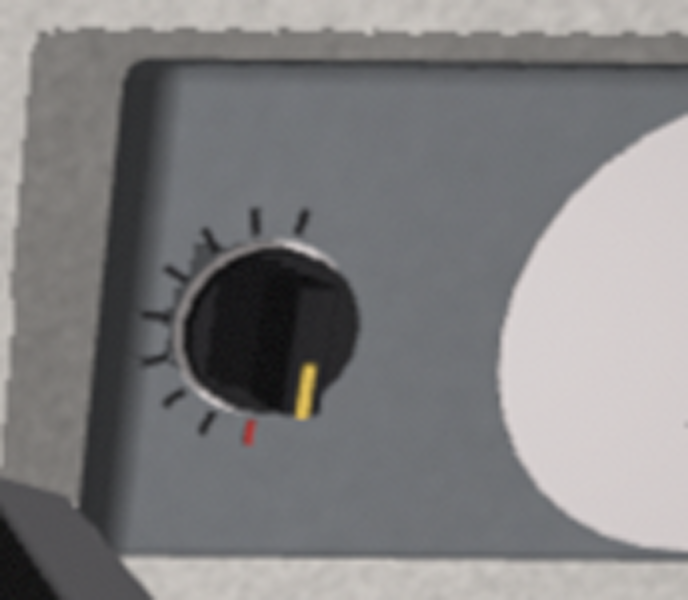

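View pics/w3b.png

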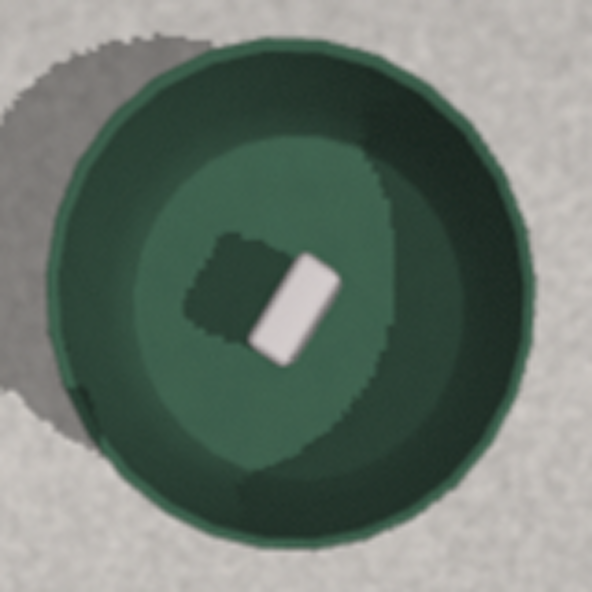

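arm_command(plan=[[0.6,-0.045,-0.01,-0.04,-10],[0.6,-0.09,-0.021,-0.09,-20],[0.6,-0.09,-0.021,-0.13,-30],[0.6,-0.09,-0.021,-0.16,-33.6],[0.6,-0.09,-0.021,-0.2,-33.6],[0.6,-0.09,-0.021,-0.23,-33.6],[0.6,-0.09,-0.021,-0.254,-33.6],[0.6,-0.09,-0.021,-0.254,-33.6]])

```text
time: 10.05
tool_pos: [0.4812, -0.3499, 0.0343]
ee_rot: [-3.137, -0.001, 0.999]
wrist_force: [0.8, 0.1, -0.1]
width: 0.0564
```

arm_command(plan=[[0,0,0,0,0],[0,0,0,0,0],[0,0,0,0,0],[0,0,0,0,0],[0,0,0,0,0],[0,0,0,0,0],[0,0,0,0,0],[0,0,0,0,0]])

```text
time: 11.05
tool_pos: [0.4826, -0.352, 0.0369]
ee_rot: [3.141, -0.0, 0.998]
wrist_force: [0.3, 1.4, 4.0]
width: 0.0157
```

arm_command(plan=[[0,0,0,0.03,0],[0,0,0,0.08,0],[0,0,0,0.14,-10],[0,0.03,0.04,0.19,-20],[0,0.06,0.09,0.23,-30],[0,0.09,0.14,0.255,-40],[0,0.118,0.19,0.265,-50],[0,0.118,0.225,0.265,-57],[0,0.118,0.225,0.265,-57],[0,0.118,0.225,0.265,-57]])

```text
time: 12.3
tool_pos: [0.5998, -0.1275, 0.2996]
ee_rot: [3.141, 0.003, 0.003]
wrist_force: [0.6, -0.2, -3.4]
width: 0.0159
```

Run:
```python
from h import *
o=robot.get_obs(); print(o['tool_pos'],o['ee_rot'],o['wrist_force'],o['width'])
s=snap('wrist','wrist4')
```

```text
[ 0.59982666 -0.12749759  0.29964283] [3.14135085e+00 3.08730019e-03 3.42792709e-03] [ 0.55330642 -0.18074043 -3.40909483] 0.01593102490336714
```

View pics/wrist4.png

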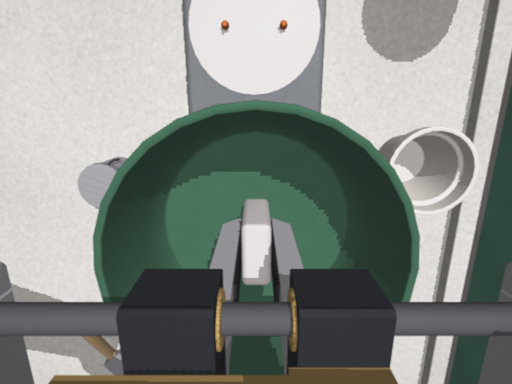

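arm_command(plan=[[0,0,0.05,0,0],[0,0,0.05,0,0],[0,0,0.05,0,0],[0,0,0.05,0,0]])

```text
time: 12.85
tool_pos: [0.6001, -0.0786, 0.301]
ee_rot: [3.141, 0.001, 0.001]
wrist_force: [0.6, 0.4, -4.0]
width: 0.0161
```

```bash
cat > pegs.py <<'E'
from h import *
def pegs(s):
    hsv=cv2.cvtColor(s['image'],cv2.COLOR_RGB2HSV)
    m=((hsv[...,1]>120)&((hsv[...,0]<14)|(hsv[...,0]>172))&(hsv[...,2]>60)).astype(np.uint8); m[130:]=0;m[:,:180]=0;m[:,340:]=0
    n,l,st,c=cv2.connectedComponentsWithStats(m)
    out=[]
    for i in range(1,n):
        if st[i,4]>8: out.append((c[i],st[i]))
    return out
E
python3 - <<'E'
from pegs import *
o=robot.get_obs(); print(o['tool_pos'],o['ee_rot'])
s=snap('wrist','wrist5')
for c,st in pegs(s): print(c,st,toplane(s,*c,.056))
zr=o['tool_pos'][2]-.036+.08
E
```

```text
[ 0.600091   -0.07861705  0.30102616] [3.14123654e+00 5.86331759e-04 9.90293957e-04]
[224.68571429  66.91428571] [222  64   6   7  35] [0.5594321 0.043866  0.056    ]
[281.15625  66.71875] [279  64   6   7  32] [0.63140492 0.04414384 0.056     ]
```

View pics/wrist5.png

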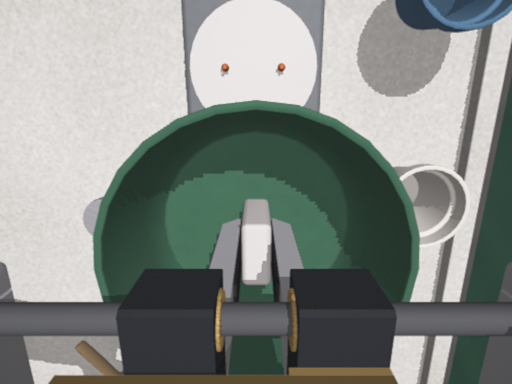

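Run:
```python
from pegs import *
from scipy.optimize import least_squares
o=robot.get_obs(); s=snap('wrist')
hsv=cv2.cvtColor(s['image'],cv2.COLOR_RGB2HSV)
m=((hsv[...,1]>70)&(hsv[...,0]>60)&(hsv[...,0]<95)).astype(np.uint8); m[:, :85]=0; m[:,425:]=0
pts=[]
for u in range(110,405,5):
    v=np.nonzero(m[:250,u])[0]
    if len(v): pts.append((u,v[0]-.5))
for v in range(200,255,5):
    u=np.nonzero(m[v])[0]; pts+= [(u[0]-.5,v),(u[-1]+.5,v)]
zr=o['tool_pos'][2]-.0355+.08
P=np.array([toplane(s,*p,zr)[:2] for p in pts])
f=lambda q:np.hypot(P[:,0]-q[0],P[:,1]-q[1])-q[2]
r=least_squares(f,[.6,-.08,.08],loss='soft_l1',f_scale=.001); print(r.x,np.abs(f(r.x)).mean(),o['tool_pos'])
print('post top corners')
a=s['image'][:,:,::-1]; cv2.imwrite('pics/w5z.png',cv2.resize(a[185:300,190:325],None,fx=5,fy=5,interpolation=cv2.INTER_CUBIC))
for p in [(256,200)]: print(toplane(s,*p,o['tool_pos'][2]-.0355+.067))
```

```text
[ 0.59964878 -0.07735129  0.0775665 ] 0.00013190241197673917 [ 0.60012545 -0.07845892  0.30113065]
post top corners
[ 0.5996221  -0.04681346  0.33263065]
```

View pics/w5z.png

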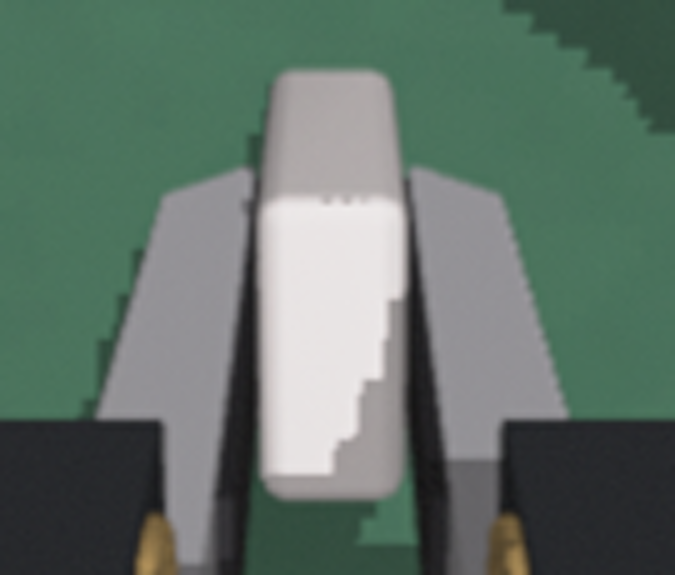

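Run:
```python
from pegs import *
o=robot.get_obs(); s=snap('wrist')
for dz in (-.0395,-.037,-.0355):
  z=o['tool_pos'][2]+dz+.067
  a=toplane(s,256.6,224.2,z);b=toplane(s,256.6,284.3,z);print(dz,a[:2],b[:2],(a+b)[:2]/2-o['tool_pos'][:2],a[1]-b[1])
```

```text
-0.0395 [ 0.59998678 -0.06108212] [ 0.60004592 -0.09653626] [-0.00015528 -0.00053885] 0.03545414423238823
-0.037 [ 0.59998143 -0.06007966] [ 0.60003958 -0.09494822] [-0.00016112  0.0007564 ] 0.034868565033129635
-0.0355 [ 0.59997821 -0.05947818] [ 0.60003578 -0.0939954 ] [-0.00016463  0.00153355] 0.034517217513574484
```

arm_command(plan=[[0,-0.003,0.06,0,10],[0,-0.003,0.122,0,20],[0,-0.003,0.122,-0.02,30],[0,-0.003,0.122,-0.05,40],[0,-0.003,0.122,-0.08,50],[0,-0.003,0.122,-0.11,60],[0,-0.003,0.122,-0.14,70],[0,-0.003,0.122,-0.16,80],[0,-0.003,0.122,-0.175,90],[0,-0.003,0.122,-0.175,90]])

```text
time: 14.25
tool_pos: [0.5962, 0.0446, 0.1246]
ee_rot: [-3.138, -0.0, 1.571]
wrist_force: [-1.0, -0.6, -3.2]
width: 0.016
```

Run:
```python
from pegs import *
o=robot.get_obs(); print(o['tool_pos'],o['ee_rot'],o['wrist_force'])
s=snap('scene','scene6'); a=s['image'][:,:,::-1]
cv2.imwrite('pics/s6z.png',cv2.resize(a[150:300,200:400],None,fx=4,fy=4,interpolation=cv2.INTER_CUBIC))
```

```text
[0.59619454 0.04455351 0.12462819] [-3.13783640e+00 -9.67896525e-05  1.57126614e+00] [-1.01849888 -0.5746404  -3.23801556]
```

View pics/s6z.png

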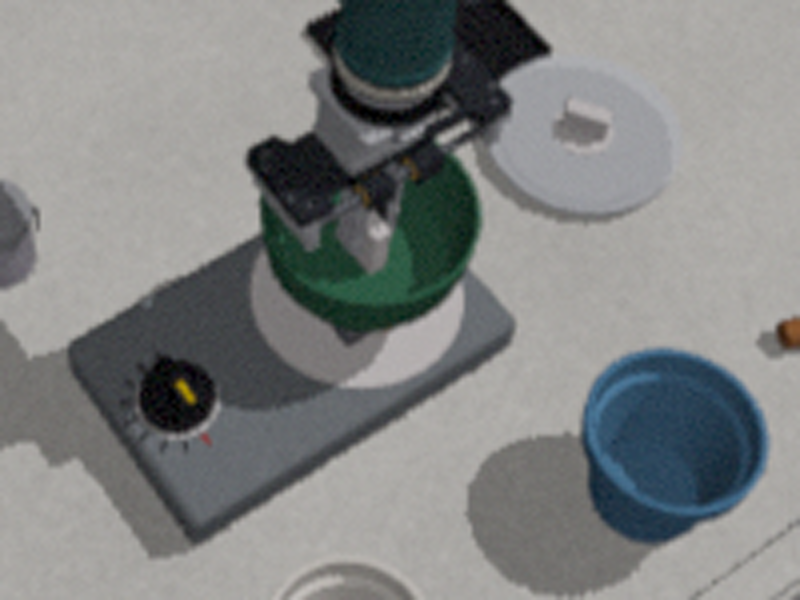

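arm_command(plan=[[0,0.0005,0,-0.015,0],[0,0.0005,0,-0.021,0],[0,0.0005,0,-0.025,0],[0,0.0005,0,-0.029,0],[0,0.0005,0,-0.029,0]])

```text
time: 14.92
tool_pos: [0.5976, 0.045, 0.0971]
ee_rot: [-3.141, -0.0, 1.574]
wrist_force: [0.1, 0.4, -3.7]
width: 0.016
```

arm_command(plan=[[0,0,0,-0.002,0],[0,0,0,-0.004,0],[0,0,0,-0.004,0]])

```text
time: 15.3
tool_pos: [0.5973, 0.0449, 0.0933]
ee_rot: [-3.14, -0.0, 1.574]
wrist_force: [-1.6, 0.4, -2.6]
width: 0.0162
```

arm_command(plan=[[0,0,0,-0.002,0],[0,0,0,-0.004,0],[0,0,0,-0.006,0],[0,0,0,-0.006,0]])

```text
time: 15.8
tool_pos: [0.5971, 0.045, 0.0871]
ee_rot: [-3.14, -0.0, 1.574]
wrist_force: [-3.5, -0.5, -2.1]
width: 0.0158
```

arm_command(plan=[[0,-0.0005,0,-0.001,0],[0,-0.0005,0,-0.002,0],[0,-0.0005,0,-0.003,0],[0,-0.0005,0,-0.003,0]])

```text
time: 16.3
tool_pos: [0.5971, 0.0449, 0.0869]
ee_rot: [3.141, 0.0, 1.574]
wrist_force: [-7.8, -0.7, 6.8]
width: 0.0159
```

arm_command(plan=[[0.5,0,0,0.001,0],[0.5,0,0,0.001,0],[0.5,0,0,0.001,0],[0.5,0,0,0.001,0],[0.5,0,0,0.001,0],[0.5,0,0,0.04,0],[0.5,0,0,0.09,0],[0.5,0,0,0.15,0],[0.5,0,0,0.2,0],[0.5,0,0,0.2,0]])

```text
time: 17.55
tool_pos: [0.5992, 0.0449, 0.2908]
ee_rot: [3.13, 0.0, 1.574]
wrist_force: [-0.1, -0.6, 0.3]
width: 0.0471
```

Run:
```python
from pegs import *
o=robot.get_obs(); print(o['tool_pos'],o['ee_rot'],o['wrist_force'])
snap('wrist','wrist7')
s=snap('scene','scene7'); a=s['image'][:,:,::-1]
cv2.imwrite('pics/s7z.png',cv2.resize(a[120:270,230:430],None,fx=4,fy=4,interpolation=cv2.INTER_CUBIC))
for l in ['bulb1_c','lid_grip']:
  for c in ['scene','wrist']:
    for m in finder.masks_of(l,c): print(l,c,round(m['p'],2),np.round(m['extent']))
```

```text
[0.5992278  0.04491427 0.29083128] [3.12998178e+00 1.62721667e-04 1.57389205e+00] [-0.06961025 -0.60682632  0.32373922]
bulb1_c wrist 0.38 [111. 138. 153. 179.]
lid_grip scene 0.9 [320. 164. 374. 203.]
lid_grip wrist 0.96 [384.  66. 504. 179.]
```

View pics/s7z.png

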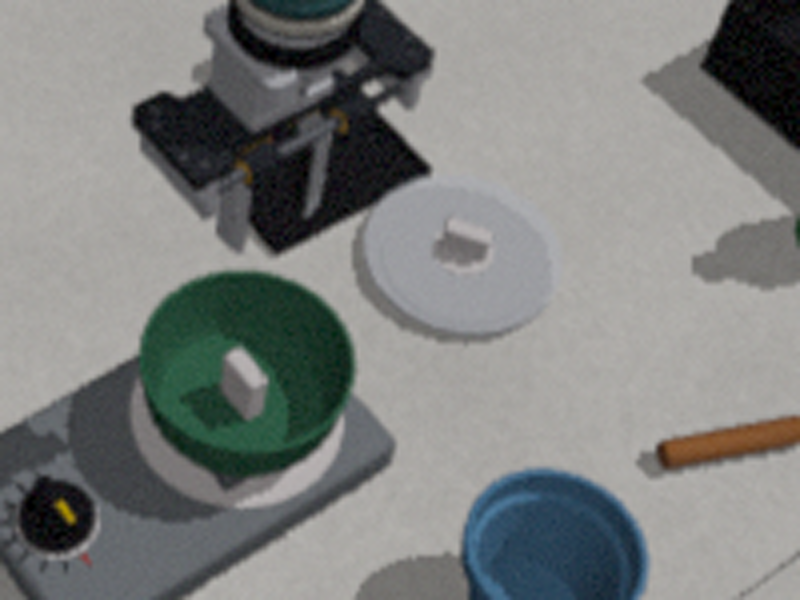

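View pics/wrist7.png

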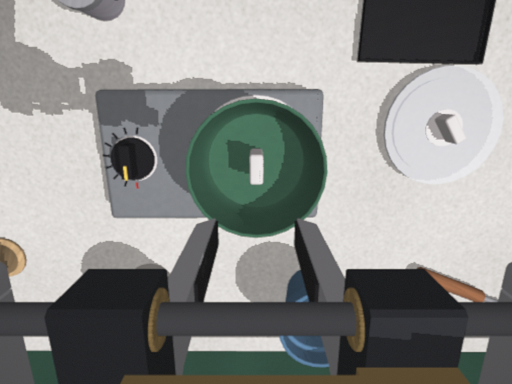

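arm_command(plan=[[1,-0.03,0.05,0,0],[1,-0.06,0.1,0,0],[1,-0.09,0.15,0,0],[1,-0.12,0.2,0,0],[1,-0.12,0.225,0,0],[1,-0.12,0.225,0,0],[1,-0.12,0.225,0,0]])

```text
time: 18.73
tool_pos: [0.4773, 0.2691, 0.2835]
ee_rot: [-3.14, 0.001, 1.573]
wrist_force: [0.3, 0.3, 0.9]
width: 0.0943
```

Run:
```python
from pegs import *
o=robot.get_obs(); print(o['tool_pos'],o['ee_rot'],o['wrist_force'])
s=snap('wrist','wrist8')
for l in ['bulb1_c','tray_in']:
    for m in finder.masks_of(l,'wrist'):
        e=m['extent']; print(l,round(m['p'],2),np.round(e),toplane(s,(e[0]+e[2])/2,(e[1]+e[3])/2,.026 if l[0]=='b' else .012))
```

```text
[0.47727002 0.26906409 0.28345776] [-3.14005647e+00  1.30521439e-03  1.57315739e+00] [0.34444346 0.25263502 0.89389993]
bulb1_c 0.95 [210.  71. 241.  98.] [0.37437498 0.22871824 0.026     ]
tray_in 0.58 [196.  48. 320. 157.] [0.39761881 0.27166401 0.012     ]
```

View pics/wrist8.png

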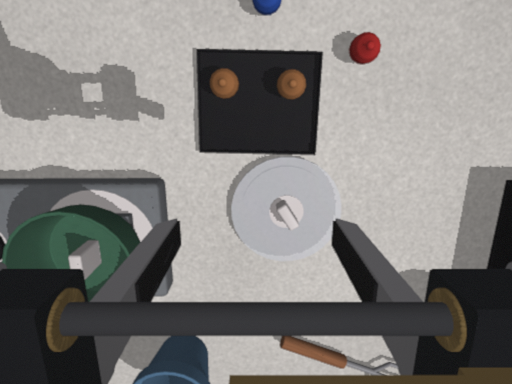

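Run:
```python
from pegs import *
s=snap('wrist')
hsv=cv2.cvtColor(s['image'],cv2.COLOR_RGB2HSV)
m=((hsv[...,1]>110)&(hsv[...,0]<20)&(hsv[...,0]>4)&(hsv[...,2]>50)).astype(np.uint8); m[150:]=0;m[:,:200]=0;m[:,320:]=0
n,l,st,c=cv2.connectedComponentsWithStats(m)
for i in range(1,n):
    if st[i,4]>50: e=st[i]; print(e,c[i],toplane(s,e[0]+e[2]/2-.5,e[1]+e[3]/2-.5,.024),toplane(s,*c[i],.024))
```

```text
[210  68  29  30 695] [223.7294964   82.47625899] [0.37268489 0.22620444 0.024     ] [0.37265507 0.22584349 0.024     ]
[277  69  29  30 688] [291.09738372  83.29215116] [0.37388605 0.31582477 0.024     ] [0.3736222  0.31594695 0.024     ]
```

arm_command(plan=[[0.52,-0.05,-0.02,-0.04,0],[0.52,-0.105,-0.043,-0.09,0],[0.52,-0.105,-0.043,-0.14,0],[0.52,-0.105,-0.043,-0.19,0],[0.52,-0.105,-0.043,-0.22,0],[0.52,-0.105,-0.043,-0.24,0],[0.52,-0.105,-0.043,-0.255,0],[0.52,-0.105,-0.043,-0.268,0],[0.52,-0.105,-0.043,-0.268,0]])

```text
time: 20.05
tool_pos: [0.3718, 0.2266, 0.0157]
ee_rot: [-3.14, 0.001, 1.574]
wrist_force: [-0.1, 0.4, 0.3]
width: 0.049
```

arm_command(plan=[[0,0,0,0,0],[0,0,0,0,0],[0,0,0,0,0],[0,0,0,0,0],[0,0,0,0,0]])

```text
time: 20.68
tool_pos: [0.373, 0.2272, 0.0173]
ee_rot: [3.14, -0.001, 1.574]
wrist_force: [0.3, -1.1, 6.0]
width: 0.0365
```

arm_command(plan=[[0.46,0,0,0,0],[0.46,0,0,-0.003,0],[0.46,0,0,-0.006,0],[0.46,0,0,-0.006,0],[0,0,0,-0.006,0],[0,0,0,-0.006,0],[0,0,0,-0.006,0],[0,0,0,-0.006,0]])

```text
time: 21.68
tool_pos: [0.3723, 0.2269, 0.0104]
ee_rot: [3.142, -0.0, 1.574]
wrist_force: [0.7, 1.0, -0.1]
width: 0.0366
```

arm_command(plan=[[0,0,0,0.04,0],[0,0,0,0.09,-10],[0,0.04,-0.02,0.14,-20],[0,0.09,-0.05,0.18,-30],[0,0.14,-0.09,0.19,-40],[0,0.18,-0.12,0.19,-50],[0,0.225,-0.144,0.19,-60],[0,0.225,-0.144,0.19,-70],[0,0.225,-0.144,0.19,-80],[0,0.225,-0.144,0.19,-90]])

```text
time: 22.92
tool_pos: [0.5974, 0.0826, 0.1999]
ee_rot: [3.142, 0.001, -0.003]
wrist_force: [-0.0, 0.9, -0.3]
width: 0.0368
```

arm_command(plan=[[0,0,0,-0.03,0],[0,0,0,-0.06,0],[0,0,0,-0.085,0],[0,0,0,-0.1,0],[0,0,0,-0.1,0]])

```text
time: 23.55
tool_pos: [0.5964, 0.0829, 0.0991]
ee_rot: [3.141, 0.003, 0.003]
wrist_force: [-0.2, -0.3, 0.4]
width: 0.0368
```

arm_command(plan=[[0,0,0,-0.007,0],[0,0,0,-0.007,0],[0.47,0,0,-0.007,0],[0.47,0,0,-0.007,0],[0.47,0,0,-0.005,0],[0.47,0,0,0.02,0],[0.47,0,0,0.07,0],[0.5,0,0,0.12,0],[0.5,0,0,0.12,0]])

```text
time: 24.68
tool_pos: [0.5998, 0.0831, 0.2272]
ee_rot: [-3.141, -0.012, 0.003]
wrist_force: [0.5, 0.4, 0.3]
width: 0.0467
```

Run:
```python
from pegs import *
o=robot.get_obs(); print(o['tool_pos'],o['ee_rot'],o['wrist_force'])
s=snap('wrist','wrist9')
s=snap('scene','scene9'); a=s['image'][:,:,::-1]
cv2.imwrite('pics/s9z.png',cv2.resize(a[120:270,230:430],None,fx=4,fy=4,interpolation=cv2.INTER_CUBIC))
```

```text
[0.5998115  0.08309483 0.22715129] [-3.14106461e+00 -1.19919656e-02  3.12983730e-03] [0.46711142 0.3852027  0.33766393]
```

View pics/wrist9.png

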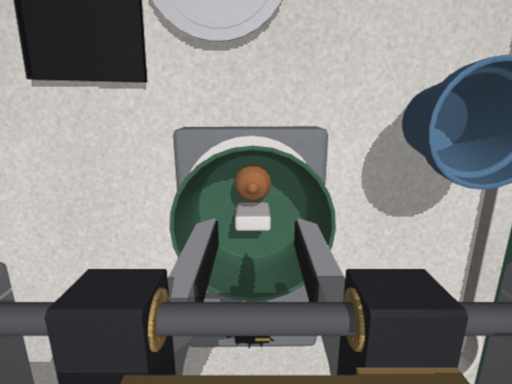

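View pics/s9z.png

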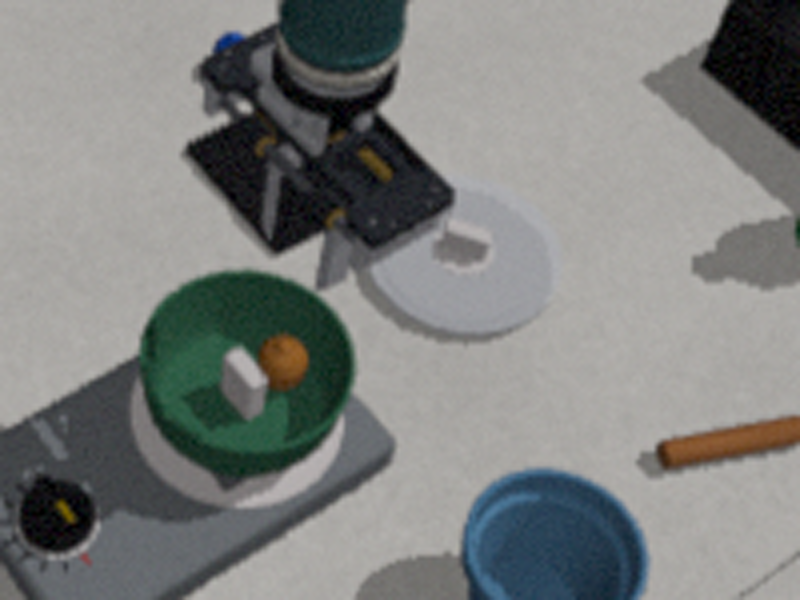

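arm_command(plan=[[0.52,-0.02,0.03,0.02,10],[0.52,-0.05,0.08,0.055,20],[0.52,-0.08,0.13,0.055,30],[0.52,-0.1,0.17,0.055,40],[0.52,-0.12,0.187,0.055,50],[0.52,-0.12,0.187,0.055,60],[0.52,-0.12,0.187,0.055,70],[0.52,-0.12,0.187,0.055,80],[0.52,-0.12,0.187,0.055,90],[0.52,-0.12,0.187,0.055,90]])

```text
time: 26.02
tool_pos: [0.4766, 0.2696, 0.273]
ee_rot: [-3.138, 0.002, 1.572]
wrist_force: [-0.0, -0.7, -0.3]
width: 0.0489
```

```bash
cat > bulb.py <<'E'
from pegs import *
import sys
o=robot.get_obs(); print(o['tool_pos'],o['ee_rot'],o['width'])
s=snap('wrist',sys.argv[1])
hsv=cv2.cvtColor(s['image'],cv2.COLOR_RGB2HSV)
m=((hsv[...,1]>110)&(hsv[...,0]<20)&(hsv[...,0]>4)&(hsv[...,2]>50)).astype(np.uint8); m[150:]=0
n,l,st,c=cv2.connectedComponentsWithStats(m)
for i in range(1,n):
    if st[i,4]>50: e=st[i]; print(e,c[i],toplane(s,e[0]+e[2]/2-.5,e[1]+e[3]/2-.5,.024),toplane(s,*c[i],.024))
E
python3 bulb.py wrist10
```

```text
[0.47658351 0.26964591 0.27300635] [-3.13767520e+00  1.58732591e-03  1.57181231e+00] 0.04888463931630635
[277  69  30  31 722] [291.56094183  84.36565097] [0.3732228  0.31599903 0.024     ] [0.37367596 0.31609246 0.024     ]
```

View pics/wrist10.png

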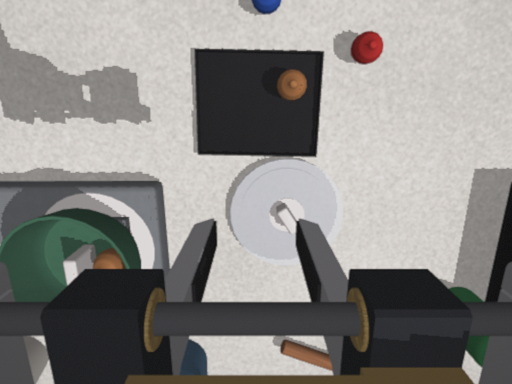

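arm_command(plan=[[0.48,-0.05,0.02,-0.04,0],[0.48,-0.103,0.046,-0.09,0],[0.48,-0.103,0.046,-0.14,0],[0.48,-0.103,0.046,-0.19,0],[0.48,-0.103,0.046,-0.22,0],[0.48,-0.103,0.046,-0.24,0],[0.48,-0.103,0.046,-0.252,0],[0.48,-0.103,0.046,-0.262,0],[0.48,-0.103,0.046,-0.262,0]])

```text
time: 27.2
tool_pos: [0.374, 0.3158, 0.013]
ee_rot: [-3.141, 0.0, 1.573]
wrist_force: [-0.0, -0.9, 0.5]
width: 0.045
```

arm_command(plan=[[0,0,0,0,0],[0,0,0,0,0],[0,0,0,0,0],[0,0,0,0,0],[0,0,0,0,0]])

```text
time: 27.82
tool_pos: [0.3749, 0.3163, 0.0143]
ee_rot: [3.14, -0.001, 1.574]
wrist_force: [0.2, 0.2, 3.9]
width: 0.0371
```

arm_command(plan=[[0,0,0,0.04,0],[0,0,0,0.09,-10],[0,0.03,-0.04,0.14,-20],[0,0.06,-0.09,0.18,-30],[0,0.1,-0.14,0.19,-40],[0,0.14,-0.19,0.19,-50],[0,0.18,-0.24,0.19,-60],[0,0.21,-0.29,0.19,-70],[0,0.223,-0.309,0.19,-80],[0,0.223,-0.309,0.19,-90]])

```text
time: 29.08
tool_pos: [0.5979, 0.004, 0.2014]
ee_rot: [3.141, 0.003, -0.007]
wrist_force: [-0.5, 0.5, -1.1]
width: 0.0368
```

arm_command(plan=[[0,0,0,-0.03,0],[0,0,0,-0.06,0],[0,0,0,-0.085,0],[0,0,0,-0.106,0],[0,0,0,-0.106,0]])

```text
time: 29.7
tool_pos: [0.5951, 0.0071, 0.0942]
ee_rot: [-3.141, 0.007, 0.003]
wrist_force: [-0.1, -1.0, -0.4]
width: 0.0366
```

Release and rise, then go to view the lid (yaw stays 0 at first).

arm_command(plan=[[0.47,0,0,0,0],[0.47,0,0,0,0],[0.47,0,0,0.002,0],[0.47,0,0,0.03,0],[0.47,0,0,0.08,0],[0.5,0,0,0.13,0],[0.6,0,0.06,0.18,0],[0.6,0,0.12,0.19,0],[0.6,0,0.18,0.19,0],[0.6,0,0.18,0.19,0]])

```text
time: 30.95
tool_pos: [0.5968, 0.1908, 0.2885]
ee_rot: [-3.14, -0.002, 0.008]
wrist_force: [-0.7, -0.8, 0.9]
width: 0.0561
```

Run:
```python
from pegs import *
o=robot.get_obs(); print(o['tool_pos'],o['ee_rot'],o['width'])
s=snap('wrist','wrist11')
for m in finder.masks_of('lid_grip','wrist'): e=m['extent'];print(m['p'],e,toplane(s,(e[0]+e[2])/2,(e[1]+e[3])/2,.012))
s=snap('scene','scene11'); a=s['image'][:,:,::-1]
cv2.imwrite('pics/s11z.png',cv2.resize(a[120:270,230:430],None,fx=4,fy=4,interpolation=cv2.INTER_CUBIC))
```

```text
[0.59681173 0.19077869 0.2884648 ] [-3.14040682e+00 -1.69215670e-03  8.46326850e-03] 0.05608202589201546
0.57 [166.8, 2.2, 289.6, 130.9] [0.55766909 0.31718978 0.012     ]
```

View pics/wrist11.png

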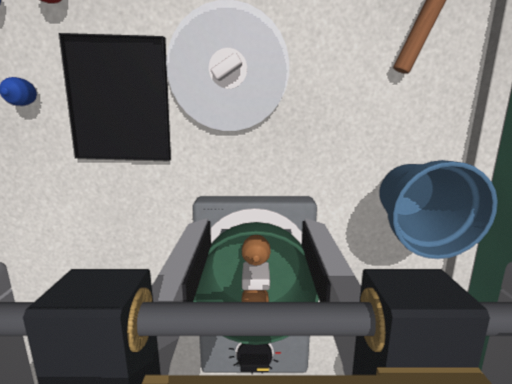

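View pics/s11z.png

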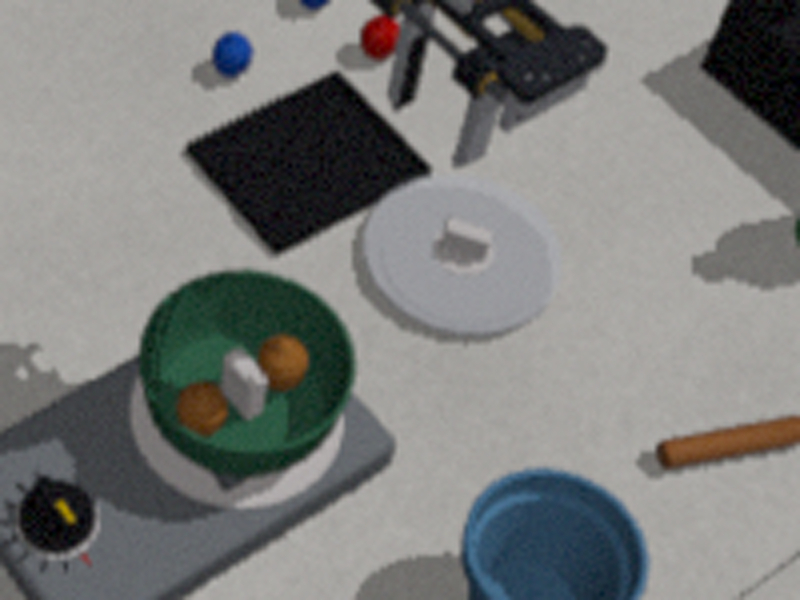

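```bash
cat > lid.py <<'E'
from pegs import *
s=snap('wrist'); a=s['image']
cv2.imwrite('pics/lidz.png',cv2.resize(a[:140,160:300,::-1],None,fx=4.2,fy=4.2,interpolation=cv2.INTER_CUBIC))
g=cv2.cvtColor(a,cv2.COLOR_RGB2GRAY)
m=np.zeros_like(g); m[45:95,205:255]=1
print(np.percentile(g[45:95,205:255],[10,50,90,97]))
for th in (205,215):
  b=((g>th)&(m>0)).astype(np.uint8); n,l,st,c=cv2.connectedComponentsWithStats(b)
  for i in range(1,n):
    if st[i,4]>80:
      v,u=np.nonzero(l==i); P=np.array([toplane(s,x,y,.044)[:2] for x,y in zip(u,v)]); w,V=np.linalg.eigh(np.cov(P.T))
      print(th,st[i],P.mean(0),np.degrees(np.arctan2(V[1,1],V[0,1])),cv2.minAreaRect((P*1e4).astype(np.float32)))
E
python3 lid.py
```

```text
[147. 193. 217. 218.]
205 [208  45  39  40 755] [0.55944562 0.3168557 ] 156.75441817121794 ((5604.1552734375, 3131.811767578125), (447.8458557128906, 484.8056640625), 56.60924530029297)
215 [209  45  29  23 370] [0.55476904 0.32289099] -162.49756384873757 ((5528.64208984375, 3228.3623046875), (371.6236267089844, 211.21189880371094), 18.248653411865234)
215 [229  47  17  37 146] [0.57563699 0.30611588] 71.32863742486587 ((5743.78515625, 3088.14892578125), (437.5178527832031, 163.3357696533203), 76.98918914794922)
```

View pics/lidz.png

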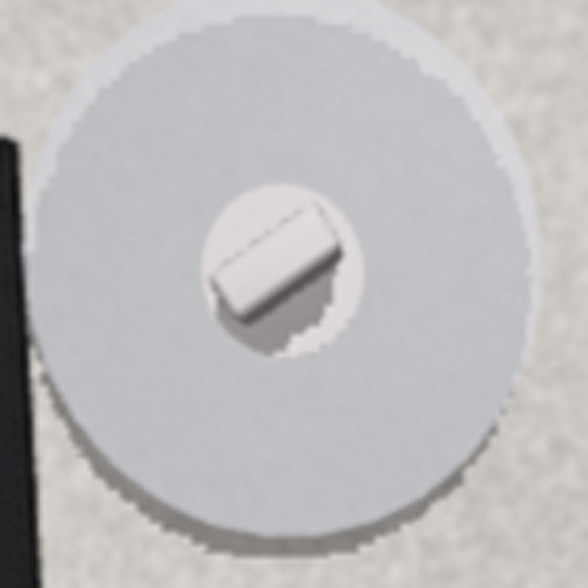

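Run:
```python
from pegs import *
s=snap('wrist')
f=lambda x,y,z:toplane(s,160+x/4.2-.4,y/4.2-.4,z)[:2]
P=np.array([f(*p,.044) for p in [(213,275),(317,205),(340,243),(238,314)]]);print(P,P.mean(0))
for i in range(4): d=P[(i+1)%4]-P[i]; print(np.hypot(*d),np.degrees(np.arctan2(d[1],d[0])))
# disc circle: outer boundary points zoom; white patch
for nm,z,q in [('disc',.014,[(25,260),(540,262),(285,537)]),('patch',.014,[(203,262),(363,270),(280,184),(290,356)])]:
  print(nm,[f(*p,z).round(4).tolist() for p in q])
```

```text
[[0.53871433 0.31003001]
 [0.57042152 0.32956115]
 [0.57714995 0.31905966]
 [0.54590093 0.29895928]] [0.55804668 0.31440253]
0.03723991231519009 31.632421738421005
0.012472088817571319 -57.35181936949091
0.03715544005144188 -147.24956547331297
0.013198800522192092 122.98972886595942
disc [[0.4742, 0.3177], [0.6402, 0.3174], [0.556, 0.23]]
patch [[0.5315, 0.3172], [0.5831, 0.3149], [0.5569, 0.3404], [0.5589, 0.2885]]
```

arm_command(plan=[[0.6,-0.02,0.05,-0.03,-10],[0.6,-0.039,0.1,-0.06,-20],[0.6,-0.039,0.124,-0.1,-30],[0.6,-0.039,0.124,-0.14,-40],[0.6,-0.039,0.124,-0.18,-50],[0.6,-0.039,0.124,-0.21,-58],[0.6,-0.039,0.124,-0.24,-58],[0.6,-0.039,0.124,-0.26,-58],[0.6,-0.039,0.124,-0.269,-58],[0.6,-0.039,0.124,-0.269,-58]])

```text
time: 32.45
tool_pos: [0.5585, 0.3105, 0.0184]
ee_rot: [3.141, -0.0, -1.01]
wrist_force: [0.2, -0.7, 1.4]
width: 0.0565
```

arm_command(plan=[[0,0,0,0,0],[0,0,0,0,0],[0,0,0,0,0],[0,0,0,0,0],[0,0,0,0,0],[0,0,0,0,0],[0,0,0,0,0]])

```text
time: 33.33
tool_pos: [0.5582, 0.3114, 0.0188]
ee_rot: [-3.141, 0.001, -1.009]
wrist_force: [-2.4, 0.8, 2.6]
width: 0.0161
```

arm_command(plan=[[0,0,0,0.03,0],[0,0,0,0.08,0],[0,0,0,0.14,0],[0,0.005,-0.04,0.19,0],[0,0.01,-0.09,0.2,0],[0,0.018,-0.14,0.2,0],[0,0.027,-0.19,0.2,0],[0,0.034,-0.24,0.2,0],[0,0.038,-0.267,0.2,0],[0,0.038,-0.267,0.2,0]])

```text
time: 34.58
tool_pos: [0.5961, 0.0413, 0.2173]
ee_rot: [3.139, 0.0, -1.013]
wrist_force: [-0.5, -0.5, -0.8]
width: 0.0161
```

Run:
```python
from pegs import *
o=robot.get_obs(); print(o['tool_pos'],o['ee_rot'],o['width'],o['wrist_force'])
s=snap('wrist','wrist12')
s=snap('scene','scene12'); a=s['image'][:,:,::-1]
cv2.imwrite('pics/s12z.png',cv2.resize(a[120:270,200:400],None,fx=4,fy=4,interpolation=cv2.INTER_CUBIC))
```

```text
[0.59611996 0.04132879 0.21727293] [ 3.13938948e+00  2.23993054e-05 -1.01326985e+00] 0.016066797878436786 [-0.53618213 -0.45714789 -0.76957124]
```

View pics/wrist12.png

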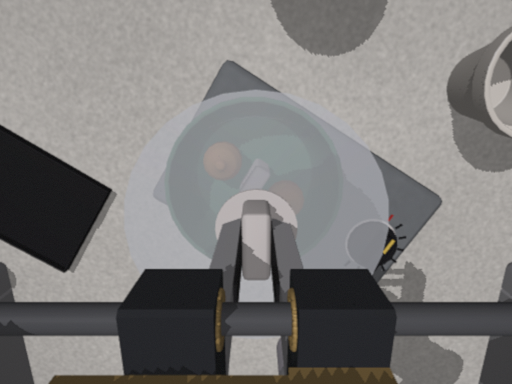

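View pics/s12z.png

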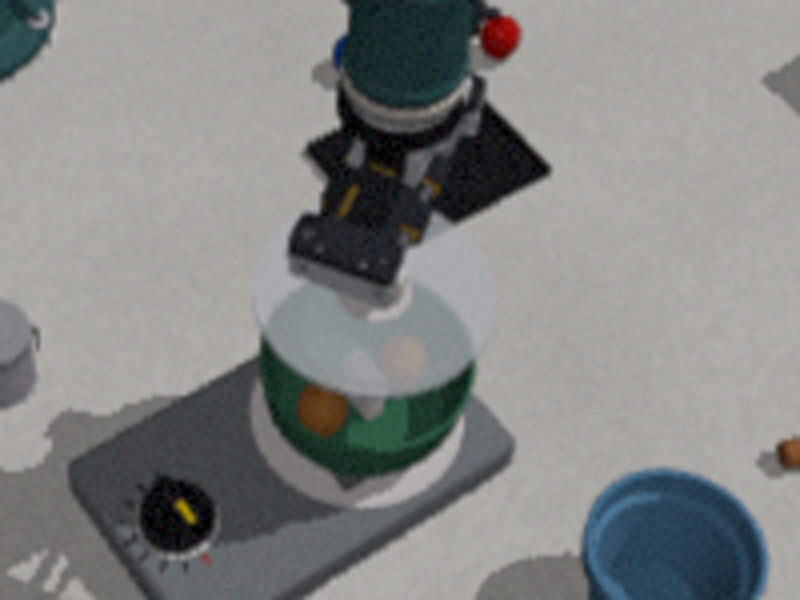

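Run:
```python
from pegs import *
o=robot.get_obs(); s=snap('wrist'); a=s['image'][:,:,::-1]
cv2.imwrite('pics/w12z.png',cv2.resize(a[180:300,190:325],None,fx=5,fy=5,interpolation=cv2.INTER_CUBIC))
T=R.from_euler('xyz',o['ee_rot']).as_matrix()
for v in (190,195,200,205,210,275,280,285): print(v,(T.T@(toplane(s,256.5,v,o['tool_pos'][2]+.0253)-o['tool_pos'])).round(4), (T.T@(toplane(s,256.5,v,o['tool_pos'][2]-.0047)-o['tool_pos'])).round(4))
```

```text
190 [-0.0005 -0.0344 -0.0253] [-0.0004 -0.026   0.0047]
195 [-0.0005 -0.0317 -0.0253] [-0.0004 -0.0228  0.0047]
200 [-0.0005 -0.029  -0.0253] [-0.0004 -0.0196  0.0047]
205 [-0.0005 -0.0263 -0.0253] [-0.0004 -0.0163  0.0047]
210 [-0.0005 -0.0235 -0.0253] [-0.0004 -0.0131  0.0047]
275 [-0.0005  0.0145 -0.0253] [-0.0004  0.0325  0.0047]
280 [-0.0005  0.0177 -0.0253] [-0.0004  0.0362  0.0047]
285 [-0.0005  0.0208 -0.0253] [-0.0004  0.04    0.0047]
```

View pics/w12z.png

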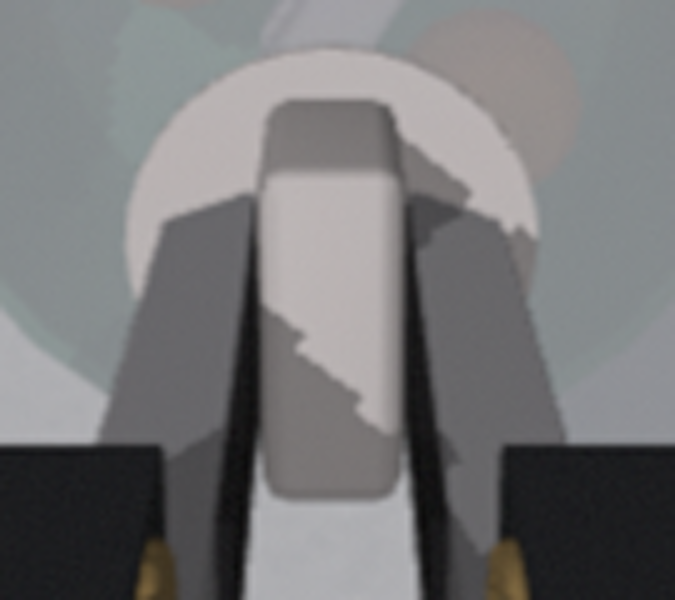

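arm_command(plan=[[0,0,0.001,-0.03,0],[0,0,0.001,-0.05,0],[0,0,0.001,-0.06,0],[0,0,0.001,-0.06,0],[0,0,0.001,-0.06,0]])

```text
time: 35.35
tool_pos: [0.5968, 0.0453, 0.1596]
ee_rot: [-3.14, -0.001, -1.009]
wrist_force: [1.2, 0.2, -1.7]
width: 0.0159
```

arm_command(plan=[[0,-0.001,-0.001,-0.006,0],[0,-0.001,-0.001,-0.011,0],[0,-0.001,-0.001,-0.015,0],[0,-0.001,-0.001,-0.018,0],[0,-0.001,-0.001,-0.018,0]])

```text
time: 35.98
tool_pos: [0.5952, 0.0438, 0.1413]
ee_rot: [-3.141, -0.0, -1.009]
wrist_force: [-2.5, 0.5, 2.8]
width: 0.0157
```

arm_command(plan=[[0,0,0,-0.0005,0],[0.6,0,0,-0.0005,0],[0.6,0,0,0,0],[0.6,0,0,0,0],[0.6,0,0,0,0],[0.6,0,0,0.03,0],[0.6,0,0,0.08,0],[0.6,0,0,0.13,0],[0.6,0,0,0.13,0]])

```text
time: 37.1
tool_pos: [0.5973, 0.0439, 0.2766]
ee_rot: [-3.132, -0.006, -1.009]
wrist_force: [0.4, -0.3, 0.0]
width: 0.0559
```

Run:
```python
from pegs import *
o=robot.get_obs(); print(o['tool_pos'],o['ee_rot'],o['width'],o['wrist_force'])
s=snap('wrist','wrist13')
s=snap('scene','scene13'); a=s['image'][:,:,::-1]
cv2.imwrite('pics/s13z.png',cv2.resize(a[130:280,200:400],None,fx=4,fy=4,interpolation=cv2.INTER_CUBIC))
for l,z in [('lid_grip',.136),('bowl_grip',.13)]:
  for m in finder.masks_of(l,'scene')[:1]: e=m['extent'];print(l,m['p'],e,toplane(s,(e[0]+e[2])/2,(e[1]+e[3])/2,z))
```

```text
[0.59732946 0.04392459 0.27661856] [-3.13220636 -0.0062562  -1.00922806] 0.055945846076248584 [ 0.36336142 -0.34209997  0.01140358]
lid_grip 0.71 [260.4, 183.2, 323.0, 233.0] [0.59854549 0.04361924 0.136     ]
bowl_grip 0.65 [269.7, 225.2, 310.8, 244.0] [ 0.66420124 -0.00997454  0.13      ]
```

View pics/s13z.png

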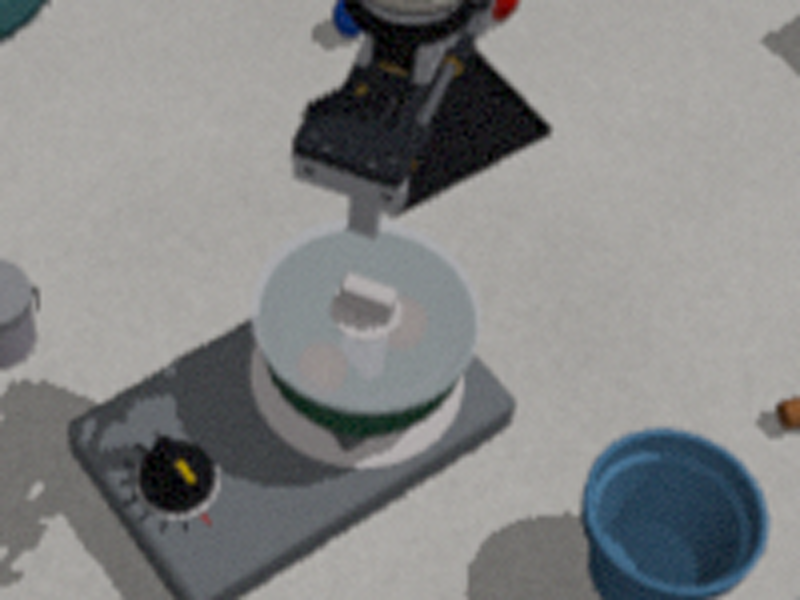

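View pics/wrist13.png

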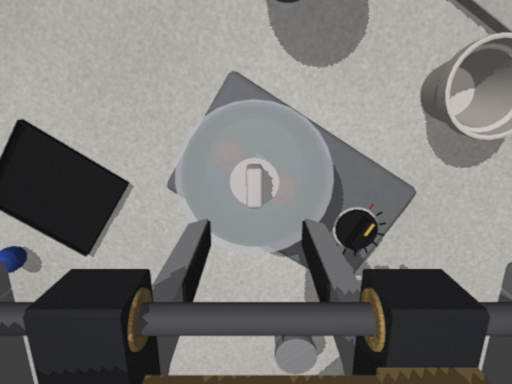

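arm_command(plan=[[0.6,0,-0.04,0,10],[0.6,0,-0.1,0,20],[0.6,0,-0.165,0,30],[0.6,0,-0.165,0,40],[0.6,0,-0.165,0,50],[0.6,0,-0.165,0,60],[0.6,0,-0.165,0,70],[0.6,0,-0.165,0,80],[0.6,0,-0.165,0,90],[0.6,0,-0.165,0,100]])

```text
time: 38.55
tool_pos: [0.5945, -0.1209, 0.2677]
ee_rot: [-3.138, 0.002, 0.742]
wrist_force: [0.5, 0.0, 0.6]
width: 0.0563
```

arm_command(plan=[[0.6,0,0,-0.03,10],[0.6,0,0,-0.06,20],[0.6,0,0,-0.1,30],[0.6,0,0,-0.13,40],[0.6,0,0,-0.15,48],[0.6,0,0,-0.15,48],[0.6,0,0,-0.15,48]])

```text
time: 39.42
tool_pos: [0.5952, -0.121, 0.1203]
ee_rot: [-3.141, -0.0, 1.572]
wrist_force: [0.4, -0.1, 0.2]
width: 0.0564
```

Run:
```python
from pegs import *
o=robot.get_obs(); print(o['tool_pos'],o['ee_rot'],o['width'],o['wrist_force'])
s=snap('wrist','wrist14')
s=snap('side','side14')
```

```text
[ 0.59516668 -0.12103854  0.12034168] [-3.14112610e+00 -2.62646741e-04  1.57186867e+00] 0.05639860009517599 [ 0.35627417 -0.07878377  0.17038601]
```

View pics/wrist14.png

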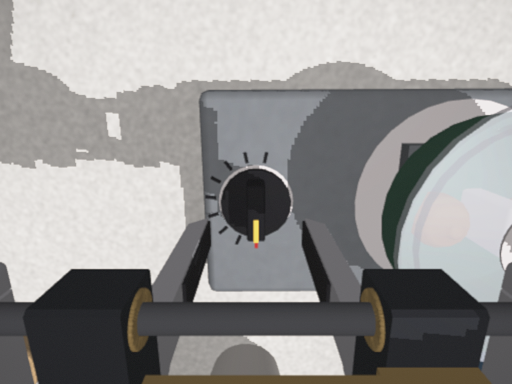

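View pics/side14.png

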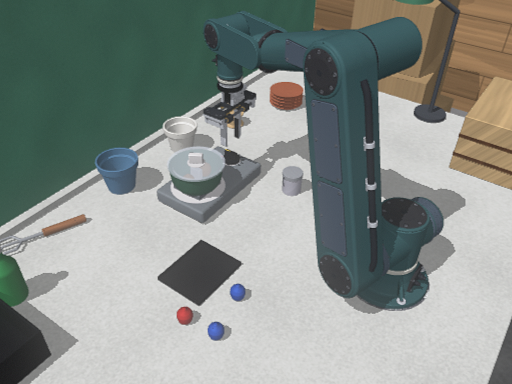

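arm_command(plan=[[0.6,0.002,-0.0005,-0.025,0],[0.6,0.002,-0.0005,-0.045,0],[0.6,0.002,-0.0005,-0.056,0],[0.6,0.002,-0.0005,-0.056,0],[0,0.002,-0.0005,-0.056,0],[0,0.002,-0.0005,-0.056,0],[0,0.002,-0.0005,-0.056,0],[0,0.002,-0.0005,-0.056,0],[0,0.002,-0.0005,-0.056,0],[0,0.002,-0.0005,-0.056,0]])

```text
time: 40.78
tool_pos: [0.5973, -0.1214, 0.0646]
ee_rot: [3.141, -0.0, 1.574]
wrist_force: [-0.1, 0.4, 0.1]
width: 0.0136
```

arm_command(plan=[[0,0,0,0,0],[0,0,0,0,0]])

```text
time: 41.02
tool_pos: [0.5973, -0.1214, 0.0646]
ee_rot: [3.141, -0.0, 1.574]
wrist_force: [-0.6, 1.8, 1.7]
width: 0.014
```

arm_command(plan=[[0,0,0,0,-10],[0,0,0,0,-20],[0,0,0,0,-30],[0,0,0,0,-40],[0,0,0,0,-50],[0,0,0,0,-60],[0,0,0,0,-70],[0,0,0,0,-80],[0,0,0,0,-90],[0,0,0,0,-100]])

```text
time: 42.28
tool_pos: [0.5969, -0.1218, 0.0646]
ee_rot: [3.141, 0.001, -0.177]
wrist_force: [-1.8, 0.2, 1.5]
width: 0.0135
```

arm_command(plan=[[0,0,0,0,-10],[0,0,0,0,-20],[0,0,0,0,-20],[0,0,0,0,-20]])

```text
time: 42.78
tool_pos: [0.5968, -0.1217, 0.0646]
ee_rot: [3.141, 0.001, -0.518]
wrist_force: [-2.1, 0.4, 3.2]
width: 0.0138
```

arm_command(plan=[[0.6,0,0,0,0],[0.6,0,0,0,0],[0.6,0,0,0,0],[0.6,0,0,0,0],[0.6,0,0,0.03,0],[0.6,0,0,0.08,0],[0.6,0,0,0.13,0],[0.6,0,-0.05,0.18,10],[0.6,0,-0.06,0.2,20],[0.6,0,-0.06,0.2,30]])

```text
time: 44.02
tool_pos: [0.5983, -0.1835, 0.2681]
ee_rot: [3.139, -0.006, 0.007]
wrist_force: [-0.6, 0.6, -0.5]
width: 0.0562
```

Run:
```python
from pegs import *
from scipy.optimize import least_squares
o=robot.get_obs(); print(o['tool_pos'],o['ee_rot'],o['width'],o['wrist_force'])
s=snap('wrist','wrist15')
hsv=cv2.cvtColor(s['image'],cv2.COLOR_RGB2HSV)
m=(hsv[...,1]>120)&(hsv[...,0]>18)&(hsv[...,0]<35)&(hsv[...,2]>100); m[250:]=0;m[:,:200]=0;m[:,310:]=0
v,u=np.nonzero(m); print(u.min(),u.max(),v.min(),v.max())
P=np.array([toplane(s,x,y,.083) for x,y in zip(u,v)])[:,:2]; w,V=np.linalg.eigh(np.cov(P.T)); print('ptr',P.mean(0),np.degrees(np.arctan2(V[1,1],V[0,1])))
s=snap('scene','scene15'); a=s['image'][:,:,::-1]
cv2.imwrite('pics/s15z.png',cv2.resize(a[130:280,180:380],None,fx=4,fy=4,interpolation=cv2.INTER_CUBIC))
m=finder.masks_of('canister','scene')[0]; print('can',m['extent'])
```

```text
[ 0.59826644 -0.18354616  0.26806221] [ 3.13879877 -0.00608791  0.00686168] 0.05624528001385167 [-0.55010634  0.62724048 -0.53178834]
244 253 120 134
ptr [ 0.58997155 -0.1322861 ] 59.95699610482083
can [183.4, 193.1, 206.2, 220.8]
```

View pics/wrist15.png

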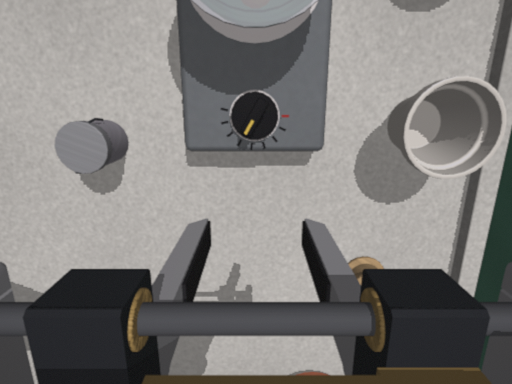

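View pics/s15z.png

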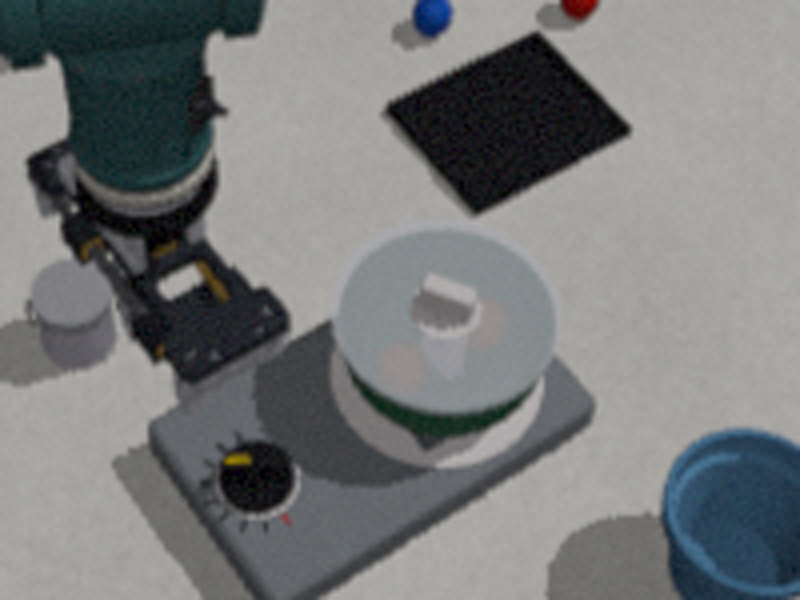

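```bash
python3 -c "
from bench import robot
print(robot.close_job())"
```

```text
the job is handed in; nothing more can be done
None
```

The shaker is set up and I handed the job in at about 44 s of the 208 s allowed; the hand-in reports no verdict.

- **Dial to off:** I turned it back from the third click to its stop with the base empty. The wrist picture showed the pointer lined up with the red mark, and it was still there just before the last turn.
- **Bowl:** It is seated over both pegs. It went down until it met the base at the expected depth.
- **Bulbs:** There were two, and both are in the bowl. The black tray is empty.
- **Lid:** It sits centred and flat on the bowl. The scene picture puts it within about 2 mm of the bowl's centre.
- **Dial to fifth click:** I turned it clockwise 120 degrees from the stop. After release the pointer measured 120 degrees clockwise of the seat's +x, which is the fifth click.
- **Canister:** It stands where it was. The network's outline of it shifted by 2–5 pixels next to the gripper, but the picture showed the same position.

No check failed. The first position estimates of the seat from the two cameras differed by 3–4 mm. I used the wrist camera and the felt position of the dial, and the pegs went in without forcing.

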